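# Sort left-lipped and right-lipped filling ladles into their trays

### The job

The four steel filling ladles on the table come in two mirror-image kinds: looking from behind the upright handle towards the cup, two have the pouring lip on the left and two on the right. Sort them for the two packers: stand the left-lipped ladles in the steel tray on your left (the robot's left, +y) and the right-lipped ones in the tray on your right, each upright and flat on the tray's floor. Set them down rather than dropping them, tip none over, and leave the jars and the jar lid alone.

Things in the scene. Friction and masses are not known exactly. Their poses are not given: they have to be found in the camera images.
- ladle_1: filling ladle: open steel cup, rim 70 mm and base 66 mm across, 55 mm high, with one pouring lip in its rim and an upright handle, a quarter turn apart. Origin: centre of the cup's underside, z up; handle at own -x; the lip is at own +y or at own -y, according to the hand of this ladle. Loose, 0.1 to 0.2 kg; starts upright on the table at any yaw.
- ladle_1_grip (a point): point inside the wooden grip of ladle_1's handle, 37.5 mm behind the cup's axis (own x = -37.5 mm), 122 mm above its underside. The grip is an upright bar 12 mm thick along own x, 20 mm wide along own y, from 72 to 152 mm above the underside; a steel eye above it ends at 169 mm. Axes as the ladle's.
- ladle_1_lip (a point): point in the pouring lip of ladle_1, 54 mm from the cup's axis and 53 mm above its underside (the lip's tip reaches 57 mm): it shows on which side the lip is, seen from behind the handle looking towards the cup. Axes as the ladle's.
- ladle_4: filling ladle: open steel cup, rim 70 mm and base 66 mm across, 55 mm high, with one pouring lip in its rim and an upright handle, a quarter turn apart. Origin: centre of the cup's underside, z up; handle at own -x; the lip is at own +y or at own -y, according to the hand of this ladle. Loose, 0.1 to 0.2 kg; starts upright on the table at any yaw.
- ladle_4_grip (a point): point inside the wooden grip of ladle_4's handle, 37.5 mm behind the cup's axis (own x = -37.5 mm), 122 mm above its underside. The grip is an upright bar 12 mm thick along own x, 20 mm wide along own y, from 72 to 152 mm above the underside; a steel eye above it ends at 169 mm. Axes as the ladle's.
- ladle_4_lip (a point): point in the pouring lip of ladle_4, 54 mm from the cup's axis and 53 mm above its underside (the lip's tip reaches 57 mm): it shows on which side the lip is, seen from behind the handle looking towards the cup. Axes as the ladle's.
- ladle_2: filling ladle: open steel cup, rim 70 mm and base 66 mm across, 55 mm high, with one pouring lip in its rim and an upright handle, a quarter turn apart. Origin: centre of the cup's underside, z up; handle at own -x; the lip is at own +y or at own -y, according to the hand of this ladle. Loose, 0.1 to 0.2 kg; starts upright on the table at any yaw.
- ladle_2_grip (a point): point inside the wooden grip of ladle_2's handle, 37.5 mm behind the cup's axis (own x = -37.5 mm), 122 mm above its underside. The grip is an upright bar 12 mm thick along own x, 20 mm wide along own y, from 72 to 152 mm above the underside; a steel eye above it ends at 169 mm. Axes as the ladle's.
- ladle_2_lip (a point): point in the pouring lip of ladle_2, 54 mm from the cup's axis and 53 mm above its underside (the lip's tip reaches 57 mm): it shows on which side the lip is, seen from behind the handle looking towards the cup. Axes as the ladle's.
- ladle_3: filling ladle: open steel cup, rim 70 mm and base 66 mm across, 55 mm high, with one pouring lip in its rim and an upright handle, a quarter turn apart. Origin: centre of the cup's underside, z up; handle at own -x; the lip is at own +y or at own -y, according to the hand of this ladle. Loose, 0.1 to 0.2 kg; starts upright on the table at any yaw.
- ladle_3_grip (a point): point inside the wooden grip of ladle_3's handle, 37.5 mm behind the cup's axis (own x = -37.5 mm), 122 mm above its underside. The grip is an upright bar 12 mm thick along own x, 20 mm wide along own y, from 72 to 152 mm above the underside; a steel eye above it ends at 169 mm. Axes as the ladle's.
- ladle_3_lip (a point): point in the pouring lip of ladle_3, 54 mm from the cup's axis and 53 mm above its underside (the lip's tip reaches 57 mm): it shows on which side the lip is, seen from behind the handle looking towards the cup. Axes as the ladle's.
- left_tray: steel tray on the robot's left (+y), for left-lipped ladles: 270 mm long (own x), 170 mm wide (own y), 40 mm high; walls and floor 4 mm, so inside 262 x 162 mm, floor 4 mm above the table; an 8 mm flange round the rim. Origin: centre of its underside, on the table. Fixed.
- right_tray: steel tray on the robot's right (-y), for right-lipped ladles: 270 mm long (own x), 170 mm wide (own y), 40 mm high; walls and floor 4 mm, so inside 262 x 162 mm, floor 4 mm above the table; an 8 mm flange round the rim. Origin: centre of its underside, on the table. Fixed.
- full_jar: bystander: closed glass jar of red-brown preserve with a brass-coloured lid, 72 mm across, 104 mm high; origin at the centre of its underside; loose, stands beyond the ladles; leave it alone
- empty_jar: bystander: open empty glass jar, 72 mm across, 98 mm high; origin at the centre of its underside; loose; leave it alone
- jar_lid: bystander: brass-coloured jar lid lying flat, 65 mm across, 13 mm thick; origin at the centre of its underside; loose; leave it alone

How it is judged (in metres and radians):
At the end, for the whole second after the job is handed in: Both left-lipped ladles in the left tray, both right-lipped in the right: each upright within 0.12 rad, underside below 12 mm over the table (tray floor is 4 mm), cup's middle within 110 mm along and 60 mm across of the tray's middle, at rest (under 30 mm/s) (x of ladle_1 in the frame of left_tray between -0.11 and 0.11 m and y of ladle_1 in the frame of left_tray between -0.06 and 0.06 m and height (world z) of each of ladle_1, ladle_4, ladle_2, ladle_3 below 0.012 m and angle between each of ladle_1, ladle_4, ladle_2, ladle_3's own z axis and vertical below 0.12 rad and linear speed of each of ladle_1, ladle_4, ladle_2, ladle_3 below 0.03 m/s and x of ladle_4 in the frame of left_tray between -0.11 and 0.11 m and y of ladle_4 in the frame of left_tray between -0.06 and 0.06 m and x of ladle_2 in the frame of right_tray between -0.11 and 0.11 m and y of ladle_2 in the frame of right_tray between -0.06 and 0.06 m and x of ladle_3 in the frame of right_tray between -0.11 and 0.11 m and y of ladle_3 in the frame of right_tray between -0.06 and 0.06 m); the robot touches nothing.
It fails at once if a ladle is tipped over (angle between any of ladle_1, ladle_4, ladle_2, ladle_3's own z axis and vertical above 0.7 rad).
It fails at once if a ladle is dropped: it is let go with its underside more than 30 mm above the table ((height (world z) of ladle_1 above 0.03 m and contact force between the fingers and ladle_1 below 0.02 N) or (height (world z) of ladle_4 above 0.03 m and contact force between the fingers and ladle_4 below 0.02 N) or (height (world z) of ladle_2 above 0.03 m and contact force between the fingers and ladle_2 below 0.02 N) or (height (world z) of ladle_3 above 0.03 m and contact force between the fingers and ladle_3 below 0.02 N)).
It fails at once if a jar or the jar lid is pushed more than 30 mm or tipped over (distance of any of full_jar, empty_jar, jar_lid from where it was at the start of the episode above 0.03 m or angle between any of full_jar, empty_jar, jar_lid's own z axis and vertical above 0.5 rad).
It also fails if it takes over 72 s, if anything falls off the work surface, if the arm or the gripper's body presses on something with over 40 N, if the wrist force passes 120 N, or if a joint passes its speed limit or range.

### The arm

A 6-joint arm with a two-finger parallel gripper is mounted at the origin on the work surface. World frame = base frame: x ahead of the robot, y to its left, z up, the work surface at z = 0. Lengths are in mm, angles in rad, forces in N, time in s.
With the tool pointing down it reaches from about 350 to 875 mm from the base axis. Payload 4.2 kg.
Tool frame: the origin (TCP) lies at the very end of the fingers, on their centre line; the grasp point (between the pads) lies arm.grip_depth behind it (arm.grip_depth is the distance from the TCP to the grasp point, in mm); z points along the fingers, y is the direction in which the jaws open and shut (so a half turn about z gives the same grasp; the last joint's range is limited). The gripper opens to 85 mm and grips with 20 to 120 N. Pads are 22 mm wide; open, the fingers measure 114 mm over their backs; the gripper's body (76 mm by 85 mm) begins 54 mm behind the grasp point. The pads swing forward as they close: fully open they stand 13 mm farther back than shut.
Start: joints at [1.369, 0.385, 0.008, 0, -1.194, -0.259], TCP at [277.882, 559.804, 231.312] pointing down, gripper open.
Joint ranges: [-3.14, 3.14], [-1.21, 2.06], [-1.07, 1.41], [-3.16, 2.05], [-2.99, -0.16], [-3.1, 3.1]. Speed limits (rad/s): [2.79, 2.79, 3.14, 3.14, 3.14, 3.14].

### API

Orientations are given as a unit quaternion [x, y, z, w].
In Python, from bench import arm, optics, workorder gives the robot as it stands. The module is installed in compiled form; this text tells all that it offers.
- The arm moves only by the tool play_rows, never from a script. Its arguments are lists of equal length, an entry for each row: "travel": the shift along the tool's x, y, z in m, a list of three; "rotation": the turn, a rotation vector about the tool's x, y, z in rad, a list of three; "grip": the opening, from 0 (shut) to 1 (fully open). In form: {"travel": [[x, y, z], ...], "rotation": [[rx, ry, rz], ...], "grip": [grip, ...]}. A call has 1 to 12 rows; each row shifts and turns the commanded pose from where the row before left it, along the tool's axes as they then stand; what a row does not reach is not made up. A row lasts 1/12 s, in which the tool goes at most 41.7 mm and 7.16 degrees, less where a joint would pass 70% of its speed; a pose out of reach is approached as far as the arm can. A call is refused whole if a number of a shift passes 0.0417 or a number of a turn 0.125, either way. A call with a gripper value outside its range is refused whole. The fingers move at their own pace and stop on an object; the grip force is fixed at half the most. Time passes only in rows, so rows that do not move let the fingers close. It gives the time, the measured TCP pose, the force and the opening at its end, in the units of the state.
- arm.read_state(): the state, without advancing time (a new reading comes with each control period).
- optics.get_image(name): name is "side" or "top"; returns a dict with "image" (420x560x3 uint8, blue, green, red), "depth" (420x560 float32, mm along the optical axis (not along the pixel's ray), 0 where there is no reading), "camera_matrix" (3x3 intrinsics, pixels), "R" (3x3) and "t" (3): a world point X has camera coordinates R X + t. Camera axes: x right, y down, z forward; pixel columns grow to the right and rows downward; lengths in mm; the calibration is good to about 2 mm. A picture is of the moment at which its call begins.
- workorder.job_done(): hands the job in, once; it reports no verdict.
The state is a dict: "clock": time; "joints": joint angles; "joint_vel": joint speeds; "joint_efforts": joint torques, N m; "position": TCP position; "ee_rot": TCP orientation; "contact_force": force on the tool from outside, world axes, zero at the start; "wrist_torque": the same for the moment, N m; "gripper_width": finger opening in mm.
Only numpy, scipy, OpenCV 4.12 (cv2) and the standard library are available. Lean on these libraries where they do the work, as an engineer would, in place of code of your own. Each camera call takes 0.05 s, during which the arm holds its last target. There are 200 camera calls.

## Working session

There is one attempt and no reset: what is moved stays moved. The work goes in short steps, Python scripts to look and compute and a tool call to move; the robot and the scene stay as the last step left them, time stands still between calls to the robot, and variables do not carry over. Pictures are saved under pics/ and viewed, about 8 in all and at most 12, crops included, and the job is handed in when it is done.

Besides the shell and the picture viewer there is one more tool, called after "Request:" as a command line: name --argument value ..., lists and objects as JSON in quotes. play_rows: Moves the arm, as the interface text tells. Its arguments: {"type":"object","properties":{"travel":{"type":"array","items":{"type":"array","items":{"type":"number"}}},"rotation":{"type":"array","items":{"type":"array","items":{"type":"number"}}},"grip":{"type":"array","items":{"type":"number"}}},"required":["travel","rotation","grip"]}

```bash
mkdir -p pics; python3 - <<'E'
from bench import arm, optics, workorder
import cv2,numpy as np
for n in("top","side"):
    d=optics.get_image(n); cv2.imwrite(f"pics/{n}0.png",d["image"]); np.savez(f"{n}0.npz",**d)
    print(n,d["camera_matrix"].tolist(),d["R"].round(4).tolist(),np.round(d["t"],1), (-d["R"].T@d["t"]).round(1))
print(arm.read_state(),arm.grip_depth)
E
```

```text
top [[406.8032875454521, 0.0, 282.31205512440147], [0.0, 406.8032875454521, 208.65995630331173], [0.0, 0.0, 1.0]] [[-0.0072, -0.9998, 0.0163], [-0.9919, 0.0051, -0.1271], [0.127, -0.0171, -0.9918]] [  2.3 599.1 865.3] [484.4  14.  934.2]
side [[409.84339888703005, 0.0, 279.70021086488856], [0.0, 409.84339888703005, 212.07239101961392], [0.0, 0.0, 1.0]] [[0.8466, -0.5319, -0.0191], [-0.3465, -0.5235, -0.7784], [0.404, 0.6656, -0.6275]] [-502.8  266.8  770.5] [ 206.8 -640.6  681.5]
{'clock': 0.1, 'joints': array([ 1.36860158e+00,  3.85488532e-01,  6.79830493e-03, -4.69977546e-04,
       -1.19401491e+00, -2.58603493e-01]), 'joint_vel': array([-0.00064433, -0.00311659,  0.00400152,  0.0023186 , -0.00017217,
        0.00342273]), 'joint_efforts': array([-6.54332180e-04, -3.93318665e+01,  1.88930690e+01,  4.19797897e+00,
       -2.59424160e-03,  6.20259982e-06]), 'position': array([277.65777006, 559.36449909, 230.33445   ]), 'ee_rot': array([ 9.73555065e-01, -2.28450382e-01, -1.91420921e-04,  9.60182752e-04]), 'contact_force': array([ 0.28450001,  0.23627675, -0.10168135]), 'wrist_torque': array([-7.50378878e-03,  3.10581924e-05, -2.11601514e-02]), 'gripper_width': 85.13858930018539} 18.700000000000003
```

View pics/top0.png

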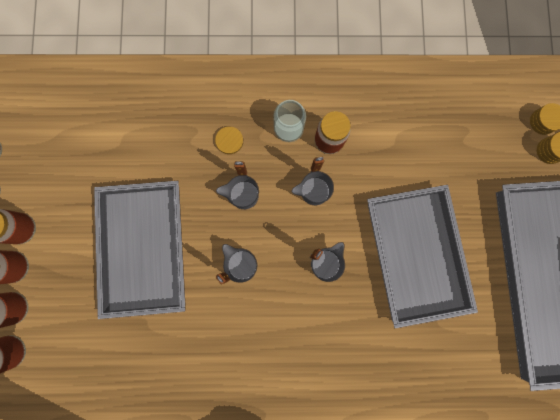

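View pics/side0.png

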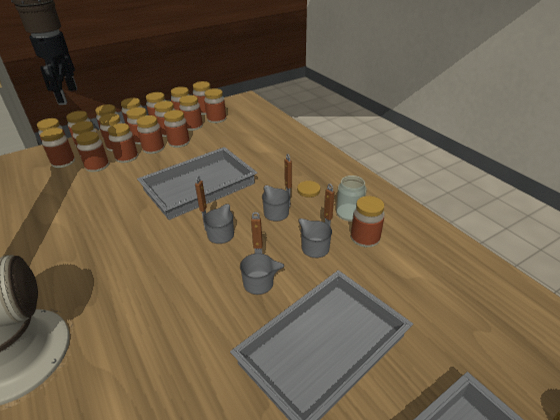

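```bash
cat > h.py <<'E'
import numpy as np,cv2
from scipy.optimize import least_squares
def cloud(d):
    K,R,t,D=[d[k] for k in("camera_matrix","R","t","depth")]
    v,u=np.nonzero(D>0); z=D[v,u]
    c=np.c_[(u-K[0,2])/K[0,0]*z,(v-K[1,2])/K[1,1]*z,z]
    return (c-t)@R, d["image"][v,u]
def ladle(P,g):  # P cloud, g rough cup xy
    P=P[np.hypot(*(P[:,:2]-g).T)<75]
    h=P[(P[:,2]>85)&(P[:,2]<165)]
    r=P[(P[:,2]>46)&(P[:,2]<62)][:,:2]
    r=r[np.hypot(*(r-g).T)<60]
    f=least_squares(lambda p:np.hypot(*(r-p).T)-34.5,g,loss="soft_l1",f_scale=1.5)
    hm=np.median(h[:,:2],0) if len(h) else [np.nan]*2
    far=r[np.hypot(*(r-f.x).T)>42]; near_h=np.hypot(*(far-hm).T)>25
    lip=far[near_h].mean(0) if near_h.any() else [np.nan]*2
    return f.x,hm,lip,len(h),len(r)
E
python3 - <<'E'
from h import *
T=dict(np.load("top0.npz"));S=dict(np.load("side0.npz"))
cl={"top":cloud(T)[0],"side":cloud(S)[0]}
def ray(u,v,z,d=T):
    r=np.linalg.inv(d["camera_matrix"])@[u,v,1]@np.eye(3); r=d["R"].T@r; o=-d["R"].T@d["t"]; return (o+r*(z-o[2])/r[2])[:2]
for n,px in dict(A=(243,192),B=(317,188),C=(241,265),D=(328,264)).items():
    g=ray(*px,40)
    for s in cl:
        c,h,l,nh,nr=ladle(cl[s],g)
        dv=c-h; dl=l-c; cr=dv[0]*dl[1]-dv[1]*dl[0]
        print(n,s,"cup",c.round(1),"handle",h.round(1),"lip",np.round(l,1),nh,nr,"dist",np.hypot(*dv).round(1),"yaw",np.degrees(np.arctan2(dv[1],dv[0])).round(1),"lipyaw",np.degrees(np.arctan2(dl[1],dl[0])).round(1),"LEFT" if cr>0 else "RIGHT")
for n,px in dict(L=(139,248),R=(420,255)).items():
    g=ray(*px,4)
    for s in cl:
        P=cl[s]; q=P[(np.hypot(*(P[:,:2]-g).T)<175)&(P[:,2]>34)&(P[:,2]<46)][:,:2]
        print(n,s,g.round(),len(q),cv2.minAreaRect(q.astype(np.float32)))
for n,px in dict(lid=(229,140),empty=(290,110),full=(335,127)).items():
    print(n,ray(*px,{"lid":13,"empty":98,"full":104}[n]).round())
E
```

```text
A top cup [636.5  89.6] handle [669.  84.] lip [639.6 136.4] 123 213 dist 32.9 yaw 170.3 lipyaw 86.3 RIGHT
A side cup [635.1  86.4] handle [669.3  76.9] lip [639.2 134.8] 194 194 dist 35.4 yaw 164.5 lipyaw 85.2 RIGHT
B top cup [644.6 -75.7] handle [677.4 -70.2] lip [637.9 -28.5] 125 208 dist 33.3 yaw -170.4 lipyaw 98.1 RIGHT
B side cup [643.1 -77.6] handle [676.8 -77.3] lip [639.3 -29.9] 252 245 dist 33.7 yaw -179.6 lipyaw 94.5 RIGHT
C top cup [478.9  92. ] handle [452.9 115.6] lip [514.7 122.4] 100 205 dist 35.1 yaw -42.3 lipyaw 40.3 LEFT
C side cup [475.8  89.9] handle [448.5 113. ] lip [512.6 121.9] 214 215 dist 35.7 yaw -40.1 lipyaw 41.0 LEFT
D top cup [479.1 -99.8] handle [496.7 -64.3] lip [ 517.4 -126.3] 81 196 dist 39.5 yaw -116.3 lipyaw -34.7 LEFT
D side cup [ 476.3 -100.1] handle [493.7 -72.3] lip [ 516.6 -124.9] 283 316 dist 32.7 yaw -122.0 lipyaw -31.7 LEFT
L top [515. 323.] 2447 ((514.828369140625, 312.69915771484375), (286.1640319824219, 187.4812469482422), 4.408408164978027)
L side [515. 323.] 887 ((513.8777465820312, 309.8127136230469), (287.2720031738281, 190.29537963867188), 4.495409965515137)
R top [ 495. -316.] 2397 ((496.32623291015625, -306.88153076171875), (286.2574157714844, 187.17379760742188), 9.79356575012207)
R side [ 495. -316.] 3086 ((495.5426940917969, -307.1619873046875), (287.9965515136719, 187.1748504638672), 9.904637336730957)
lid [764. 121.]
empty [804. -18.]
full [ 764. -113.]
```

```bash
cat > p.py <<'E'
import sys,numpy as np
from scipy.spatial.transform import Rotation as Ro
from bench import arm
s=arm.read_state(); x,y,z,phi=map(float,sys.argv[1:5])
R=Ro.from_quat(s["ee_rot"]).as_matrix(); p0=np.degrees(np.arctan2(R[1,0],R[0,0]))
th=-np.radians((phi-p0+180)%360-180)
f=np.radians(phi); Rg=np.array([[np.cos(f),np.sin(f),0],[np.sin(f),-np.cos(f),0],[0,0,-1]])
d=Rg.T@(np.array([x,y,z])-s["position"])/1000
n=max(1,int(np.ceil(abs(d).max()/.038)))
print("t",s["clock"],"pos",s["position"].round(1),"phi",p0.round(1),"tilt",R[:,2].round(3),"w",s["gripper_width"].round(1),"F",s["contact_force"].round(1))
print("turn",th.round(4),"rows",abs(th)/.12,"| total",d.round(4),"n",n,"per row",(d/n).round(4))
E
python3 p.py 451 116 200 45
```

```text
Traceback (most recent call last):
  File "p.py", line 10, in <module>
    print("t",s["clock"],"pos",s["position"].round(1),"phi",p0.round(1),"tilt",R[:,2].round(3),"w",s["gripper_width"].round(1),"F",s["contact_force"].round(1))
                                                                                                   ^^^^^^^^^^^^^^^^^^^^^^^^
AttributeError: 'float' object has no attribute 'round'
```

Request:
play_rows --travel '[[0,0,0],[0,0,0],[0,0,0],[0,0,0],[0,0,0],[0,0,0],[0,0,0],[0,0,0],[0,0,0],[0,0,0]]' --rotation '[[0,0,-0.1246],[0,0,-0.1246],[0,0,-0.1246],[0,0,-0.1246],[0,0,-0.1246],[0,0,-0.1246],[0,0,-0.1246],[0,0,-0.1246],[0,0,-0.1246],[0,0,-0.1246]]' --grip '[0.5,0.5,0.5,0.5,0.5,0.5,0.5,0.5,0.5,0.5]'

```text
clock: 0.93
position: [277.7, 559.5, 230.6]
ee_rot: [0.923, 0.385, -0.0, 0.0]
contact_force: [0.7, 0.5, 0.0]
gripper_width: 42.7
```

```bash
python3 p.py 451 116 200 45
```

```text
Traceback (most recent call last):
  File "p.py", line 10, in <module>
    print("t",s["clock"],"pos",s["position"].round(1),"phi",p0.round(1),"tilt",R[:,2].round(3),"w",s["gripper_width"].round(1),"F",s["contact_force"].round(1))
                                                                                                   ^^^^^^^^^^^^^^^^^^^^^^^^
AttributeError: 'float' object has no attribute 'round'
```

```bash
sed -i 's/s\["gripper_width"\].round(1)/round(s["gripper_width"],1)/' p.py; python3 p.py 451 116 190 45
```

```text
t 0.9333 pos [277.7 559.5 230.6] phi 45.3 tilt [-0.001 -0.001 -1.   ] w 42.7 F [0.7 0.5 0. ]
turn 0.0059 rows 0.048946421601190074 | total [-0.1911  0.4361  0.0406] n 12 per row [-0.0159  0.0363  0.0034]
```

Request:
play_rows --travel '[[-0.0159,0.0363,0.0034],[-0.0159,0.0363,0.0034],[-0.0159,0.0363,0.0034],[-0.0159,0.0363,0.0034],[-0.0159,0.0363,0.0034],[-0.0159,0.0363,0.0034],[-0.0159,0.0363,0.0034],[-0.0159,0.0363,0.0034],[-0.0159,0.0363,0.0034],[-0.0159,0.0363,0.0034],[-0.0159,0.0363,0.0034],[-0.0159,0.0363,0.0034]]' --rotation '[[0,0,0],[0,0,0],[0,0,0],[0,0,0],[0,0,0],[0,0,0],[0,0,0],[0,0,0],[0,0,0],[0,0,0],[0,0,0],[0,0,0]]' --grip '[0.5,0.5,0.5,0.5,0.5,0.5,0.5,0.5,0.5,0.5,0.5,0.5]'

```text
clock: 1.93
position: [450.9, 114.9, 190.3]
ee_rot: [0.924, 0.383, -0.0, -0.0]
contact_force: [1.9, 0.9, -0.5]
gripper_width: 42.6
```

```bash
python3 p.py 451 116 110 45
```

```text
t 1.9333 pos [450.9 114.9 190.3] phi 45.0 tilt [-0.  0. -1.] w 42.6 F [ 1.9  0.9 -0.5]
turn 0.0002 rows 0.0016101758008407545 | total [ 0.0009 -0.0007  0.0803] n 3 per row [ 0.0003 -0.0002  0.0268]
```

Request:
play_rows --travel '[[0.0009,-0.0007,0.016],[0,0,0.02],[0,0,0.02],[0,0,0.016],[0,0,0.008],[0,0,0],[0,0,0],[0,0,0],[0,0,0],[0,0,0],[0,0,0],[0,0,0]]' --rotation '[[0,0,0],[0,0,0],[0,0,0],[0,0,0],[0,0,0],[0,0,0],[0,0,0],[0,0,0],[0,0,0],[0,0,0],[0,0,0],[0,0,0]]' --grip '[0.5,0.5,0.5,0.5,0.5,0.5,0,0,0,0,0,0]'

```text
clock: 2.93
position: [451.8, 118.4, 111.7]
ee_rot: [0.924, 0.383, 0.001, -0.0]
contact_force: [-1.1, -0.5, 6.1]
gripper_width: 11.1
```

```bash
python3 p.py 428 334 190 45; python3 -c "
from bench import optics;import cv2
cv2.imwrite('pics/s1.png',optics.get_image('side')['image'][120:330,120:420])"
```

```text
t 2.9333 pos [451.8 118.4 111.7] phi 45.0 tilt [ 0.002  0.001 -1.   ] w 11.1 F [-1.1 -0.5  6.1]
turn 0.0004 rows 0.0030815005912930835 | total [ 0.1357 -0.1693 -0.0783] n 5 per row [ 0.0271 -0.0339 -0.0157]
```

View pics/s1.png

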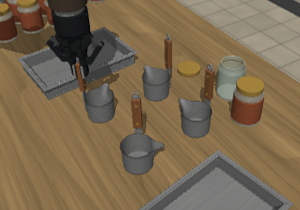

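Request:
play_rows --travel '[[0,0,-0.004],[0,0,-0.01],[0,0,-0.016],[0,0,-0.02],[0,0,-0.016],[0,0,-0.006]]' --rotation '[[0,0,0],[0,0,0],[0,0,0],[0,0,0],[0,0,0],[0,0,0]]' --grip '[0,0,0,0,0,0]'

```text
clock: 3.48
position: [451.7, 118.4, 184.5]
ee_rot: [0.924, 0.383, 0.002, -0.0]
contact_force: [0.2, 0.2, -1.8]
gripper_width: 11.4
```

Request:
play_rows --travel '[[0.007,-0.008,0],[0.014,-0.017,0],[0.018,-0.023,0],[0.02,-0.025,0],[0.02,-0.025,0],[0.02,-0.025,0],[0.018,-0.023,0],[0.012,-0.016,0],[0.007,-0.008,0],[0,0,0]]' --rotation '[[0,0,0],[0,0,0],[0,0,0],[0,0,0],[0,0,0],[0,0,0],[0,0,0],[0,0,0],[0,0,0],[0,0,0]]' --grip '[0,0,0,0,0,0,0,0,0,0]'

```text
clock: 4.32
position: [426.2, 336.2, 180.9]
ee_rot: [0.923, 0.384, -0.001, 0.0]
contact_force: [0.2, 0.2, -1.7]
gripper_width: 11.5
```

```bash
python3 p.py 428 334 117 45; python3 -c "
from bench import optics;import cv2
from h import *
d=optics.get_image('side')
cv2.imwrite('pics/s2.png',cv2.resize(d['image'][80:280,120:320],None,fx=2,fy=2))
P=cloud(d)[0]; g=np.array([455,307.]);q=P[np.hypot(*(P[:,:2]-g).T)<45]; q=q[(q[:,2]<140)]
print(np.histogram(q[:,2],bins=range(0,150,10)))
"
```

```text
t 4.3167 pos [426.2 336.2 180.9] phi 45.1 tilt [-0.002 -0.001 -1.   ] w 11.5 F [ 0.2  0.2 -1.7]
turn 0.0021 rows 0.01739484034723405 | total [-0.0003  0.0028  0.0639] n 2 per row [-0.0001  0.0014  0.0319]
(array([399,   0,   0,   0,   0,   0,  15,  75, 103, 146, 172, 162,  93,
         8]), array([  0,  10,  20,  30,  40,  50,  60,  70,  80,  90, 100, 110, 120,
       130, 140]))
```

View pics/s2.png

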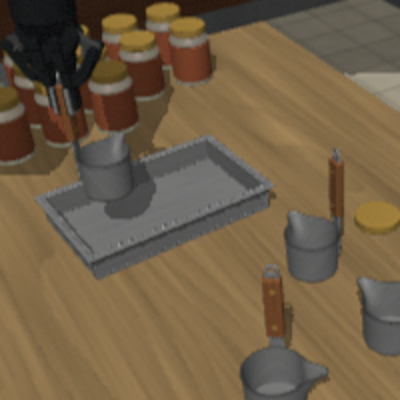

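Request:
play_rows --travel '[[0,0.0028,0.01],[0,0,0.018],[0,0,0.018],[0,0,0.01],[0,0,0.005],[0,0,0.001],[0,0,0.001],[0,0,0.001],[0,0,0.001],[0,0,0]]' --rotation '[[0,0,0],[0,0,0],[0,0,0],[0,0,0],[0,0,0],[0,0,0],[0,0,0],[0,0,0],[0,0,0],[0,0,0]]' --grip '[0,0,0,0,0,0,0,0,0,0]'

```text
clock: 5.2
position: [429.2, 332.6, 118.0]
ee_rot: [0.924, 0.383, 0.0, -0.0]
contact_force: [-0.2, -0.3, -0.8]
gripper_width: 11.0
```

Request:
play_rows --travel '[[0,0,0.001],[0,0,0.001],[0,0,0]]' --rotation '[[0,0,0],[0,0,0],[0,0,0]]' --grip '[0,0,0]'

```text
clock: 5.45
position: [429.1, 332.6, 115.8]
ee_rot: [0.924, 0.383, 0.0, -0.0]
contact_force: [-0.3, -0.0, 0.7]
gripper_width: 11.3
```

Request:
play_rows --travel '[[0,0,0.001],[0,0,0],[0,0,0],[0,0,0],[0,0,-0.01],[0,0,-0.02],[0,0,-0.03],[0,0,-0.03]]' --rotation '[[0,0,0],[0,0,0],[0,0,0],[0,0,0],[0,0,0],[0,0,0],[0,0,0],[0,0,0]]' --grip '[0,0.5,0.5,0.5,0.5,0.5,0.5,0.5]'

```text
clock: 6.12
position: [428.8, 331.9, 205.6]
ee_rot: [0.924, 0.383, -0.001, 0.001]
contact_force: [0.6, 0.3, -0.3]
gripper_width: 42.9
```

```bash
python3 p.py 496 -68 190 -31; python3 -c "
from bench import optics;import cv2
from h import *
d=optics.get_image('side')
cv2.imwrite('pics/s3.png',cv2.resize(d['image'][80:280,120:320],None,fx=2,fy=2))
print(ladle(cloud(d)[0],np.array([455,307.])))
"
```

```text
t 6.1167 pos [428.8 331.9 205.6] phi 45.0 tilt [-0.001 -0.002 -1.   ] w 42.9 F [ 0.6  0.3 -0.3]
turn 1.3263 rows 11.052841620976197 | total [0.2636 0.3082 0.0156] n 9 per row [0.0293 0.0342 0.0017]
(array([455.21315968, 305.45094323]), array([425.76407905, 325.37702615]), array([486.83657607, 341.13867745]), 185, 234)
```

View pics/s3.png

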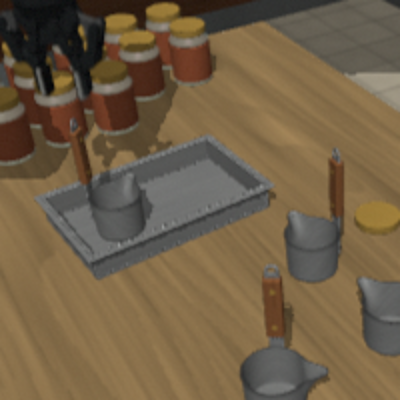

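Ladle C stands upright in the left tray (pixel ~(118,208) of the crop). Next is D.

Request:
play_rows --travel '[[0,0,0],[0,0,0],[0,0,0],[0,0,0],[0,0,0],[0,0,0],[0,0,0],[0,0,0],[0,0,0],[0,0,0],[0,0,0]]' --rotation '[[0,0,0.1206],[0,0,0.1206],[0,0,0.1206],[0,0,0.1206],[0,0,0.1206],[0,0,0.1206],[0,0,0.1206],[0,0,0.1206],[0,0,0.1206],[0,0,0.1206],[0,0,0.1206]]' --grip '[0.5,0.5,0.5,0.5,0.5,0.5,0.5,0.5,0.5,0.5,0.5]'

```text
clock: 7.08
position: [429.1, 332.4, 205.1]
ee_rot: [0.963, -0.27, 0.0, -0.0]
contact_force: [-0.5, -0.4, -0.5]
gripper_width: 42.5
```

Request:
play_rows --travel '[[0.0264,0.0308,0.0012],[0.0264,0.0308,0.0012],[0.0264,0.0308,0.0012],[0.0264,0.0308,0.0012],[0.0264,0.0308,0.0012],[0.0264,0.0308,0.0012],[0.0264,0.0308,0.0012],[0.0264,0.0308,0.0012],[0.0264,0.0308,0.0012],[0.0264,0.0308,0.0012],[0,0,0]]' --rotation '[[0,0,0],[0,0,0],[0,0,0],[0,0,0],[0,0,0],[0,0,0],[0,0,0],[0,0,0],[0,0,0],[0,0,0],[0,0,0]]' --grip '[0.5,0.5,0.5,0.5,0.5,0.5,0.5,0.5,0.5,0.5,0.5]'

```text
clock: 8.0
position: [496.8, -73.1, 192.7]
ee_rot: [0.963, -0.271, 0.0, 0.001]
contact_force: [1.0, 0.6, 0.1]
gripper_width: 42.7
```

```bash
python3 p.py 496 -68 110 -31
```

```text
t 8.0 pos [496.8 -73.1 192.7] phi -31.4 tilt [ 0.    -0.001 -1.   ] w 42.7 F [1.  0.6 0.1]
turn -0.0076 rows 0.06303844678544845 | total [-0.0033 -0.0039  0.0827] n 3 per row [-0.0011 -0.0013  0.0276]
```

Request:
play_rows --travel '[[-0.0033,-0.0039,0.01],[0,0,0.02],[0,0,0.025],[0,0,0.018],[0,0,0.009],[0,0,0],[0,0,0],[0,0,0],[0,0,0],[0,0,0],[0,0,0],[0,0,0]]' --rotation '[[0,0,0],[0,0,0],[0,0,0],[0,0,0],[0,0,0],[0,0,0],[0,0,0],[0,0,0],[0,0,0],[0,0,0],[0,0,0],[0,0,0]]' --grip '[0.5,0.5,0.5,0.5,0.5,0.5,0,0,0,0,0,0]'

```text
clock: 9.0
position: [496.2, -62.8, 112.1]
ee_rot: [0.964, -0.267, 0.001, 0.0]
contact_force: [-0.9, -1.1, 6.5]
gripper_width: 11.1
```

```bash
python3 p.py 592.5 348 185 -31
```

```text
t 9.0 pos [496.2 -62.8 112.1] phi -31.0 tilt [ 0.002 -0.001 -1.   ] w 11.1 F [-0.9 -1.1  6.5]
turn 0.0003 rows 0.0022670711017580233 | total [-0.129  -0.4018 -0.0729] n 11 per row [-0.0117 -0.0365 -0.0066]
```

Request:
play_rows --travel '[[0,0,-0.004],[0,0,-0.01],[0,0,-0.016],[0,0,-0.02],[0,0,-0.016],[0,0,-0.006]]' --rotation '[[0,0,0],[0,0,0],[0,0,0],[0,0,0],[0,0,0],[0,0,0]]' --grip '[0,0,0,0,0,0]'

```text
clock: 9.5
position: [497.3, -62.3, 185.2]
ee_rot: [0.964, -0.267, 0.003, -0.001]
contact_force: [-0.2, -0.8, -1.7]
gripper_width: 11.3
```

Request:
play_rows --travel '[[-0.003,-0.01,0],[-0.006,-0.02,0],[-0.01,-0.03,0],[-0.011,-0.034,0],[-0.0115,-0.036,0],[-0.0115,-0.036,0],[-0.0115,-0.036,0],[-0.0115,-0.036,0],[-0.011,-0.034,0],[-0.011,-0.034,0],[-0.01,-0.03,0],[-0.01,-0.03,0]]' --rotation '[[0,0,0],[0,0,0],[0,0,0],[0,0,0],[0,0,0],[0,0,0],[0,0,0],[0,0,0],[0,0,0],[0,0,0],[0,0,0],[0,0,0]]' --grip '[0,0,0,0,0,0,0,0,0,0,0,0]'

```text
clock: 10.5
position: [582.4, 314.2, 180.6]
ee_rot: [0.964, -0.267, -0.001, 0.001]
contact_force: [0.0, -0.7, -0.2]
gripper_width: 11.2
```

Request:
play_rows --travel '[[-0.006,-0.021,0],[-0.004,-0.015,0],[-0.002,-0.008,0],[0,0,0],[0,0,0]]' --rotation '[[0,0,0],[0,0,0],[0,0,0],[0,0,0],[0,0,0]]' --grip '[0,0,0,0,0]'

```text
clock: 10.92
position: [594.9, 355.6, 181.2]
ee_rot: [0.964, -0.267, -0.001, 0.001]
contact_force: [-1.1, 0.8, -1.0]
gripper_width: 11.0
```

```bash
python3 p.py 593 348 118 -31
```

```text
t 10.9167 pos [594.9 355.6 181.2] phi -31.0 tilt [-0.002 -0.001 -1.   ] w 11.0 F [-1.1  0.8 -1. ]
turn -0.0002 rows 0.0017538225219396815 | total [0.0022 0.0075 0.0632] n 2 per row [0.0011 0.0037 0.0316]
```

Request:
play_rows --travel '[[0.001,0.0035,0.01],[0.001,0.004,0.018],[0,0,0.018],[0,0,0.01],[0,0,0.005],[0,0,0.001],[0,0,0.001],[0,0,0.001],[0,0,0.001],[0,0,0],[0,0,0]]' --rotation '[[0,0,0],[0,0,0],[0,0,0],[0,0,0],[0,0,0],[0,0,0],[0,0,0],[0,0,0],[0,0,0],[0,0,0],[0,0,0]]' --grip '[0,0,0,0,0,0,0,0,0,0,0]'

```text
clock: 11.83
position: [593.6, 348.5, 118.0]
ee_rot: [0.964, -0.267, 0.0, -0.0]
contact_force: [0.1, -0.3, -1.5]
gripper_width: 11.1
```

```bash
python3 p.py 593 348 116 -31
```

```text
t 11.8333 pos [593.6 348.5 118. ] phi -31.0 tilt [ 0.001  0.001 -1.   ] w 11.1 F [ 0.1 -0.3 -1.5]
turn -0.0002 rows 0.0019167777725023752 | total [-0.0003  0.0008  0.002 ] n 1 per row [-0.0003  0.0008  0.002 ]
```

Request:
play_rows --travel '[[0,0,0.001],[0,0,0.001],[0,0,0.0005],[0,0,0]]' --rotation '[[0,0,0],[0,0,0],[0,0,0],[0,0,0]]' --grip '[0,0,0,0]'

```text
clock: 12.17
position: [593.8, 348.6, 116.4]
ee_rot: [0.964, -0.267, 0.001, -0.0]
contact_force: [-1.4, -0.2, 5.0]
gripper_width: 11.6
```

Contact made (+5 N); release and rise.

Request:
play_rows --travel '[[0,0,0],[0,0,0],[0,0,0],[0,0,0],[0,0,-0.01],[0,0,-0.02],[0,0,-0.03],[0,0,-0.03]]' --rotation '[[0,0,0],[0,0,0],[0,0,0],[0,0,0],[0,0,0],[0,0,0],[0,0,0],[0,0,0]]' --grip '[0.5,0.5,0.5,0.5,0.5,0.5,0.5,0.5]'

```text
clock: 12.83
position: [593.2, 347.9, 205.7]
ee_rot: [0.964, -0.267, -0.0, 0.001]
contact_force: [0.4, -0.1, -0.4]
gripper_width: 42.8
```

```bash
python3 p.py 679.5 -74 190 -85; python3 -c "
from bench import optics;import cv2
from h import *
d=optics.get_image('side'); P=cloud(d)[0]
cv2.imwrite('pics/s4.png',cv2.resize(d['image'][80:280,120:420],None,fx=2,fy=2))
for g in [(455,306.),(574,316.),(636,88),(644,-77)]: print([np.round(v,1) for v in ladle(P,np.array(g))])
"
```

```text
t 12.8333 pos [593.2 347.9 205.7] phi -31.0 tilt [-0.001 -0.002 -1.   ] w 42.8 F [ 0.4 -0.1 -0.4]
turn 0.9422 rows 7.8513111541570835 | total [ 0.4278 -0.0492  0.0157] n 12 per row [ 0.0357 -0.0041  0.0013]
[array([455.7, 305.6]), array([425.9, 325.5]), array([487.4, 340.8]), np.int64(187), np.int64(238)]
[array([577.8, 313. ]), array([593.6, 342.1]), array([619.1, 290.8]), np.int64(181), np.int64(225)]
[array([635.3,  86.5]), array([668.8,  76.9]), array([638.7, 135.2]), np.int64(192), np.int64(193)]
[array([643. , -77.4]), array([676.7, -77.5]), array([638.9, -29.4]), np.int64(252), np.int64(246)]
```

View pics/s4.png

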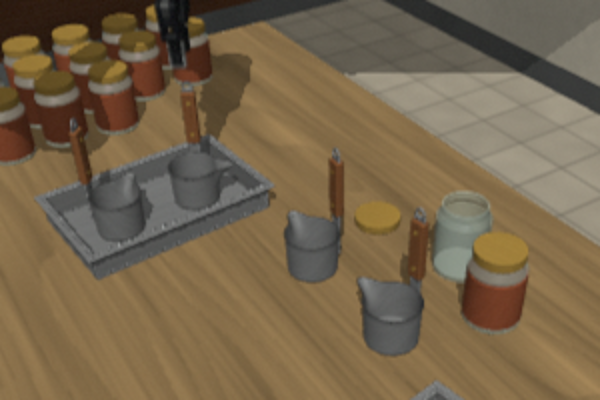

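Both left ladles stand in the left tray (crop (118,208) and (195,178)). Next is B, at (392,315).

Request:
play_rows --travel '[[0,0,0],[0,0,0],[0,0,0],[0,0,0],[0,0,0],[0,0,0],[0,0,0],[0,0,0],[0,0,0]]' --rotation '[[0,0,0.1178],[0,0,0.1178],[0,0,0.1178],[0,0,0.1178],[0,0,0.1178],[0,0,0.1178],[0,0,0.1178],[0,0,0.1178],[0,0,0]]' --grip '[0.5,0.5,0.5,0.5,0.5,0.5,0.5,0.5,0.5]'

```text
clock: 13.63
position: [593.6, 348.4, 205.6]
ee_rot: [0.737, -0.676, 0.0, -0.0]
contact_force: [0.1, -0.4, -0.2]
gripper_width: 42.5
```

Request:
play_rows --travel '[[0.0355,-0.0041,0],[0.0355,-0.0041,0],[0.0355,-0.0041,0],[0.0355,-0.0041,0],[0.0355,-0.0041,0],[0.0355,-0.0041,0],[0.0355,-0.0041,0],[0.0355,-0.0041,0],[0.0355,-0.0041,0],[0.0355,-0.0041,0],[0.0355,-0.0041,0],[0.0355,-0.0041,0]]' --rotation '[[0,0,0],[0,0,0],[0,0,0],[0,0,0],[0,0,0],[0,0,0],[0,0,0],[0,0,0],[0,0,0],[0,0,0],[0,0,0],[0,0,0]]' --grip '[0.5,0.5,0.5,0.5,0.5,0.5,0.5,0.5,0.5,0.5,0.5,0.5]'

```text
clock: 14.63
position: [679.7, -73.6, 205.6]
ee_rot: [0.738, -0.674, 0.0, -0.0]
contact_force: [1.0, 0.4, -0.3]
gripper_width: 42.5
```

Request:
play_rows --travel '[[0,0,0.005],[0,0,0.005],[0,0,0]]' --rotation '[[0,0,0],[0,0,0],[0,0,0]]' --grip '[0.5,0.5,0.5]'

```text
clock: 14.88
position: [678.7, -71.7, 193.6]
ee_rot: [0.738, -0.675, -0.001, 0.001]
contact_force: [-0.4, -0.1, -0.6]
gripper_width: 42.9
```

```bash
python3 p.py 679.5 -75 111 -86
```

```text
t 14.8833 pos [678.7 -71.7 193.6] phi -85.0 tilt [-0.002  0.    -1.   ] w 42.9 F [-0.4 -0.1 -0.6]
turn 0.0181 rows 0.1511513311832001 | total [ 0.0034 -0.0006  0.0826] n 3 per row [ 0.0011 -0.0002  0.0275]
```

Request:
play_rows --travel '[[0.0033,-0.0006,0.01],[0,0,0.02],[0,0,0.025],[0,0,0.018],[0,0,0.009],[0,0,0],[0,0,0],[0,0,0],[0,0,0],[0,0,0],[0,0,0],[0,0,0]]' --rotation '[[0,0,0],[0,0,0],[0,0,0],[0,0,0],[0,0,0],[0,0,0],[0,0,0],[0,0,0],[0,0,0],[0,0,0],[0,0,0],[0,0,0]]' --grip '[0.5,0.5,0.5,0.5,0.5,0.5,0,0,0,0,0,0]'

```text
clock: 15.88
position: [681.5, -75.0, 114.9]
ee_rot: [0.737, -0.676, 0.001, -0.001]
contact_force: [0.2, 1.1, 5.1]
gripper_width: 11.2
```

Request:
play_rows --travel '[[0,0,-0.004],[0,0,-0.01],[0,0,-0.016],[0,0,-0.02],[0,0,-0.016],[0,0,-0.006],[0,0,0]]' --rotation '[[0,0,0],[0,0,0],[0,0,0],[0,0,0],[0,0,0],[0,0,0],[0,0,0]]' --grip '[0,0,0,0,0,0,0]'

```text
clock: 16.47
position: [681.0, -75.0, 187.0]
ee_rot: [0.737, -0.676, 0.001, -0.001]
contact_force: [0.2, 0.0, -2.1]
gripper_width: 11.5
```

```bash
python3 p.py 593 -299 181 -85; python3 -c "
from bench import optics
from h import *
P=cloud(optics.get_image('top'))[0]
q=P[np.hypot(*(P[:,:2]-[643,-77]).T)<33]; print(np.histogram(q[:,2],bins=range(-10,200,10)))"
```

```text
t 16.4667 pos [681. -75. 187.] phi -85.0 tilt [ 0.003  0.    -1.   ] w 11.5 F [ 0.2  0.  -2.1]
turn -0.0003 rows 0.0022497011909919356 | total [0.2154 0.1072 0.006 ] n 6 per row [0.0359 0.0179 0.001 ]
(array([ 71,  77,   0,   0,   0,   0,   0,   4, 574,  38,  30,  12,   7,
        11,   0,   1,   2,   2,   1,   0]), array([-10,   0,  10,  20,  30,  40,  50,  60,  70,  80,  90, 100, 110,
       120, 130, 140, 150, 160, 170, 180, 190]))
```

Request:
play_rows --travel '[[0.0086,0.0043,0],[0.0194,0.0096,0],[0.028,0.0139,0],[0.0345,0.0172,0],[0.0345,0.0172,0],[0.0345,0.0172,0],[0.028,0.0139,0],[0.0194,0.0096,0],[0.0086,0.0043,0],[0,0,0],[0,0,0]]' --rotation '[[0,0,0],[0,0,0],[0,0,0],[0,0,0],[0,0,0],[0,0,0],[0,0,0],[0,0,0],[0,0,0],[0,0,0],[0,0,0]]' --grip '[0,0,0,0,0,0,0,0,0,0,0]'

```text
clock: 17.43
position: [591.5, -299.2, 183.8]
ee_rot: [0.737, -0.676, -0.001, 0.0]
contact_force: [0.6, 0.1, -1.3]
gripper_width: 11.2
```

```bash
python3 p.py 593 -299 121 -85
```

```text
t 17.4333 pos [ 591.5 -299.2  183.8] phi -85.1 tilt [-0.002  0.001 -1.   ] w 11.2 F [ 0.6  0.1 -1.3]
turn -0.0015 rows 0.012216468437928996 | total [-0.0001 -0.0015  0.0628] n 2 per row [-0.     -0.0007  0.0314]
```

Request:
play_rows --travel '[[0,0,0.01],[0,0,0.018],[0,0,0.018],[0,0,0.01],[0,0,0.005],[0,0,0.001],[0,0,0.001],[0,0,0.001],[0,0,0],[0,0,0]]' --rotation '[[0,0,0],[0,0,0],[0,0,0],[0,0,0],[0,0,0],[0,0,0],[0,0,0],[0,0,0],[0,0,0],[0,0,0]]' --grip '[0,0,0,0,0,0,0,0,0,0]'

```text
clock: 18.27
position: [592.7, -299.2, 121.8]
ee_rot: [0.737, -0.676, 0.001, -0.0]
contact_force: [-0.6, 0.2, -1.9]
gripper_width: 11.5
```

Request:
play_rows --travel '[[0,0,0.001],[0,0,0],[0,0,0]]' --rotation '[[0,0,0],[0,0,0],[0,0,0]]' --grip '[0,0,0]'

```text
clock: 18.52
position: [592.3, -299.1, 120.2]
ee_rot: [0.737, -0.676, 0.0, -0.0]
contact_force: [0.2, -0.5, -1.4]
gripper_width: 11.4
```

Request:
play_rows --travel '[[0,0,0.001],[0,0,0.001],[0,0,0.0005],[0,0,0]]' --rotation '[[0,0,0],[0,0,0],[0,0,0],[0,0,0]]' --grip '[0,0,0,0]'

```text
clock: 18.85
position: [592.7, -299.3, 118.8]
ee_rot: [0.737, -0.676, 0.001, -0.0]
contact_force: [-1.4, 0.2, 5.1]
gripper_width: 10.9
```

Contact; release and go for A.

Request:
play_rows --travel '[[0,0,0],[0,0,0],[0,0,0],[0,0,0],[0,0,-0.01],[0,0,-0.02],[0,0,-0.03],[0,0,-0.03],[0,0,0]]' --rotation '[[0,0,0],[0,0,0],[0,0,0],[0,0,0],[0,0,0],[0,0,0],[0,0,0],[0,0,0],[0,0,0]]' --grip '[0.5,0.5,0.5,0.5,0.5,0.5,0.5,0.5,0.5]'

```text
clock: 19.6
position: [595.6, -300.8, 216.1]
ee_rot: [0.738, -0.675, 0.007, -0.002]
contact_force: [0.9, 0.2, 1.7]
gripper_width: 42.7
```

```bash
python3 p.py 671.5 81 194 -99; python3 -c "
from bench import optics;import cv2
from h import *
d=optics.get_image('side'); P=cloud(d)[0]
cv2.imwrite('pics/s5.png',d['image'])
for g in [(556,-302),(636,88)]: print([np.round(v,1) for v in ladle(P,np.array(g))])
"
```

```text
t 19.6 pos [ 595.6 -300.8  216.1] phi -84.9 tilt [ 0.013 -0.006 -1.   ] w 42.7 F [0.9 0.2 1.7]
turn 0.2453 rows 2.0439166561987836 | total [-0.389  -0.0152  0.0221] n 11 per row [-0.0354 -0.0014  0.002 ]
[array([ 553.6, -300.4]), array([ 587. , -302.8]), array([ 552.1, -253.5]), np.int64(367), np.int64(490)]
[array([635.2,  86.6]), array([669. ,  77.2]), array([639.1, 134.3]), np.int64(192), np.int64(190)]
```

View pics/s5.png

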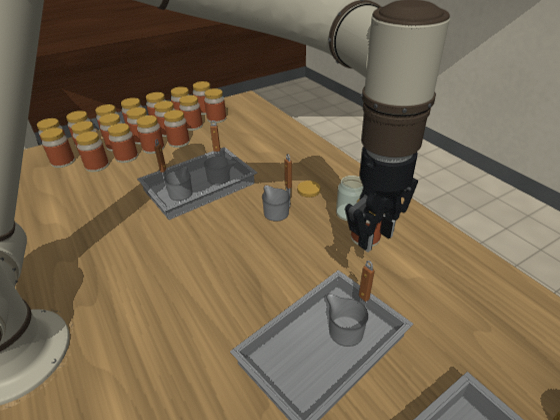

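B stands upright in the right tray (~(347,320)). Now A.

Request:
play_rows --travel '[[0,0,0],[0,0,0],[0,0,0],[0,0,0],[0,0,0]]' --rotation '[[0,0,0.0818],[0,0,0.0818],[0,0,0.0818],[0,0,0],[0,0,0]]' --grip '[0.5,0.5,0.5,0.5,0.5]'

```text
clock: 20.07
position: [592.0, -298.9, 207.1]
ee_rot: [-0.65, 0.76, 0.0, -0.0]
contact_force: [0.4, -0.8, 0.0]
gripper_width: 42.5
```

```bash
python3 p.py 671.5 81 200 -99
```

```text
t 20.0667 pos [ 592.  -298.9  207.1] phi -99.0 tilt [-0.001  0.    -1.   ] w 42.5 F [ 0.4 -0.8  0. ]
turn 0.0006 rows 0.005405942749039177 | total [-0.3877 -0.0191  0.0071] n 11 per row [-0.0352 -0.0017  0.0006]
```

Request:
play_rows --travel '[[-0.0352,-0.0017,0],[-0.0352,-0.0017,0],[-0.0352,-0.0017,0],[-0.0352,-0.0017,0],[-0.0352,-0.0017,0],[-0.0352,-0.0017,0],[-0.0352,-0.0017,0],[-0.0352,-0.0017,0],[-0.0352,-0.0017,0],[-0.0352,-0.0017,0],[-0.0352,-0.0017,0],[0,0,0]]' --rotation '[[0,0,0],[0,0,0],[0,0,0],[0,0,0],[0,0,0],[0,0,0],[0,0,0],[0,0,0],[0,0,0],[0,0,0],[0,0,0],[0,0,0]]' --grip '[0.5,0.5,0.5,0.5,0.5,0.5,0.5,0.5,0.5,0.5,0.5,0.5]'

```text
clock: 21.07
position: [672.7, 86.1, 206.7]
ee_rot: [-0.652, 0.758, 0.0, 0.0]
contact_force: [1.1, -0.9, -0.0]
gripper_width: 42.6
```

Request:
play_rows --travel '[[0,0,0.005],[0,0,0.005],[0,0,0],[0,0,0]]' --rotation '[[0,0,0],[0,0,0],[0,0,0],[0,0,0]]' --grip '[0.5,0.5,0.5,0.5]'

```text
clock: 21.4
position: [671.3, 78.8, 196.8]
ee_rot: [-0.648, 0.761, 0.0, -0.001]
contact_force: [0.5, -0.4, -0.1]
gripper_width: 42.7
```

```bash
python3 p.py 671.5 81 111 -99
```

```text
t 21.4 pos [671.3  78.8 196.8] phi -99.2 tilt [-0.002 -0.001 -1.   ] w 42.7 F [ 0.5 -0.4 -0.1]
turn -0.0026 rows 0.022030541587688853 | total [-0.0022  0.0002  0.0858] n 3 per row [-0.0007  0.0001  0.0286]
```

Request:
play_rows --travel '[[-0.001,0,0.01],[0,0,0.02],[0,0,0.028],[0,0,0.018],[0,0,0.009],[0,0,0],[0,0,0],[0,0,0],[0,0,0],[0,0,0],[0,0,0],[0,0,0]]' --rotation '[[0,0,0],[0,0,0],[0,0,0],[0,0,0],[0,0,0],[0,0,0],[0,0,0],[0,0,0],[0,0,0],[0,0,0],[0,0,0],[0,0,0]]' --grip '[0.5,0.5,0.5,0.5,0.5,0.5,0,0,0,0,0,0]'

```text
clock: 22.4
position: [672.8, 81.3, 114.5]
ee_rot: [-0.649, 0.761, -0.001, 0.001]
contact_force: [-1.4, -1.1, 6.5]
gripper_width: 11.6
```

Request:
play_rows --travel '[[0,0,-0.004],[0,0,-0.01],[0,0,-0.016],[0,0,-0.02],[0,0,-0.016],[0,0,-0.006],[0,0,0]]' --rotation '[[0,0,0],[0,0,0],[0,0,0],[0,0,0],[0,0,0],[0,0,0],[0,0,0]]' --grip '[0,0,0,0,0,0,0]'

```text
clock: 22.98
position: [672.9, 81.8, 186.7]
ee_rot: [-0.649, 0.761, -0.001, 0.002]
contact_force: [1.1, -0.2, -1.0]
gripper_width: 10.8
```

```bash
python3 p.py 475 -328 184 -99
```

```text
t 22.9833 pos [672.9  81.8 186.7] phi -99.1 tilt [ 0.004  0.001 -1.   ] w 10.8 F [ 1.1 -0.2 -1. ]
turn -0.0012 rows 0.00984168487751158 | total [0.4357 0.1314 0.0027] n 12 per row [0.0363 0.0109 0.0002]
```

Request:
play_rows --travel '[[0.0087,0.0026,0],[0.0218,0.0066,0],[0.0349,0.0105,0],[0.0392,0.0118,0],[0.0392,0.0118,0],[0.0392,0.0118,0],[0.0392,0.0118,0],[0.0392,0.0118,0],[0.0392,0.0118,0],[0.0392,0.0118,0],[0.0392,0.0118,0]]' --rotation '[[0,0,0],[0,0,0],[0,0,0],[0,0,0],[0,0,0],[0,0,0],[0,0,0],[0,0,0],[0,0,0],[0,0,0],[0,0,0]]' --grip '[0,0,0,0,0,0,0,0,0,0,0]'

```text
clock: 23.9
position: [496.9, -276.3, 183.0]
ee_rot: [-0.649, 0.761, 0.001, -0.001]
contact_force: [1.3, -0.4, -1.5]
gripper_width: 11.5
```

Request:
play_rows --travel '[[0.0305,0.0092,0],[0.0174,0.0053,0],[0.0087,0.0026,0],[0,0,0],[0,0,0]]' --rotation '[[0,0,0],[0,0,0],[0,0,0],[0,0,0],[0,0,0]]' --grip '[0,0,0,0,0]'

```text
clock: 24.32
position: [473.1, -327.8, 183.6]
ee_rot: [-0.649, 0.761, 0.001, -0.0]
contact_force: [-0.3, 0.1, -1.5]
gripper_width: 11.0
```

```bash
python3 p.py 475 -328 121 -99
```

```text
t 24.3167 pos [ 473.1 -327.8  183.6] phi -99.1 tilt [-0.001  0.001 -1.   ] w 11.0 F [-0.3  0.1 -1.5]
turn -0.0022 rows 0.01824088638400381 | total [-0.0001 -0.0019  0.0626] n 2 per row [-0.0001 -0.0009  0.0313]
```

Contact is expected near TCP z of 118.5.

Request:
play_rows --travel '[[0,-0.0015,0.01],[0,0,0.018],[0,0,0.018],[0,0,0.01],[0,0,0.005],[0,0,0.001],[0,0,0.001],[0,0,0.001],[0,0,0],[0,0,0]]' --rotation '[[0,0,0],[0,0,0],[0,0,0],[0,0,0],[0,0,0],[0,0,0],[0,0,0],[0,0,0],[0,0,0],[0,0,0]]' --grip '[0,0,0,0,0,0,0,0,0,0]'

```text
clock: 25.15
position: [475.6, -328.5, 121.2]
ee_rot: [-0.649, 0.761, -0.001, 0.0]
contact_force: [-0.1, 0.2, -1.0]
gripper_width: 10.9
```

Request:
play_rows --travel '[[0,0,0.001],[0,0,0.001],[0,0,0.0005],[0,0,0]]' --rotation '[[0,0,0],[0,0,0],[0,0,0],[0,0,0]]' --grip '[0,0,0,0]'

```text
clock: 25.48
position: [475.4, -328.5, 118.5]
ee_rot: [-0.649, 0.761, -0.0, 0.0]
contact_force: [-0.6, 0.6, 2.2]
gripper_width: 11.4
```

Request:
play_rows --travel '[[0,0,0],[0,0,0],[0,0,0],[0,0,0],[0,0,-0.01],[0,0,-0.02],[0,0,-0.03],[0,0,-0.03],[0,0,-0.03],[0,0,-0.03],[0,0,0],[0,0,0]]' --rotation '[[0,0,0],[0,0,0],[0,0,0],[0,0,0],[0,0,0],[0,0,0],[0,0,0],[0,0,0],[0,0,0],[0,0,0],[0,0,0],[0,0,0]]' --grip '[0.5,0.5,0.5,0.5,0.5,0.5,0.5,0.5,0.5,0.5,0.5,0.5]'

```text
clock: 26.48
position: [476.0, -328.7, 271.1]
ee_rot: [-0.649, 0.761, -0.003, 0.001]
contact_force: [-0.5, 0.8, -0.2]
gripper_width: 42.7
```

```bash
python3 -c "
from bench import optics;import cv2
from h import *
d=optics.get_image('side'); P=cloud(d)[0]; P2=cloud(optics.get_image('top'))[0]
cv2.imwrite('pics/s6.png',d['image'])
for g,c,a in [((455,306),(514.5,311.5),4.4),((576,314),(514.5,311.5),4.4),((555,-301),(496,-307),9.8),((438,-322),(496,-307),9.8)]:
  for n,Q in(('side',P),('top',P2)):
    r=ladle(Q,np.array(g,float)); v=r[0]-c; a_=np.radians(a); k=np.hypot(*(Q[:,:2]-r[0]).T)<37
    z=Q[k&(Q[:,2]<75)][:,2]
    print(n,[np.round(q,1) for q in r[:3]],'tray',round(v@[np.cos(a_),np.sin(a_)],1),round(v@[-np.sin(a_),np.cos(a_)],1),'rim z',np.percentile(z,[90,97]).round(1))
"
```

```text
side [array([455.4, 305.6]), array([425.5, 325.4]), array([486.7, 340.9])] tray -59.3 -1.3 rim z [54.6 57.6]
top [array([458.2, 307.3]), array([429.7, 326.5]), array([490.1, 341.3])] tray -56.5 0.2 rim z [55.8 59.7]
side [array([577.7, 313.1]), array([593.7, 342. ]), array([619.4, 290.9])] tray 63.2 -3.3 rim z [55.2 58. ]
top [array([579.4, 313.7]), array([595. , 343.1]), array([620.9, 290.6])] tray 64.9 -2.7 rim z [57.3 60. ]
side [array([ 553.5, -300.4]), array([ 587. , -302.9]), array([ 552. , -253.3])] tray 57.7 -3.2 rim z [55.7 58.6]
top [array([ 558.3, -290.1]), array([nan, nan]), array([nan, nan])] tray 64.2 6.0 rim z [51.5 59.1]
side [array([ 437.8, -320.3]), array([ 470.3, -334.7]), array([ 446.8, -274.1])] tray -59.6 -3.2 rim z [55.7 58.4]
top [array([ 441.1, -312.5]), array([nan, nan]), array([nan, nan])] tray -55.0 4.0 rim z [48.3 59.1]
```

View pics/s6.png

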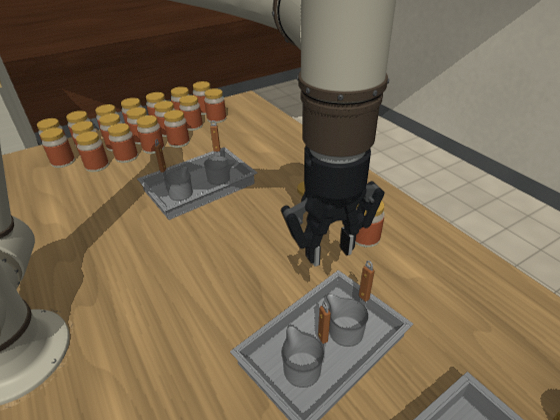

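All four ladles stand upright in the right trays: left tray cups at about (180,183) and (217,168), right tray cups at (303,358) and (347,320). The gripper is clear of everything, so I'm handing in.

```bash
python3 -c "
from bench import workorder
print(workorder.job_done())"
```

```text
the job is handed in; nothing more can be done
None
```

All four ladles are sorted and the job was handed in at about 26.5 s of the 72 s allowed; the hand-in reports no verdict. I picked each one up by its wooden grip, set it down until the floor contact showed on the wrist force, and released it there.

- **Positions:** the last side view puts the left-lipped pair at −59 and +63 mm along the left tray, and the right-lipped pair at −60 and +58 mm along the right tray. All four are within 4 mm of the middle across the tray.
- **Standing flat:** the rims are about 58 mm up, which fits a 55 mm cup on the 4 mm floor. All four look upright, the gripper is about 100 mm above them, and it touches nothing.
- **Checks that disagreed:** in the last top view the arm partly hid the right tray. It gave those two cups up to about 10 mm off the side view, with no handle reading; both readings are still well inside the limits.
- **Jars and lid:** I didn't measure these at the end. The paths were planned to stay clear, and the force readings showed no unexpected contact.

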